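# Draw the enzyme sensor from the analyser and hold it up for inspection

### The arm

A 6-joint arm with a two-finger parallel gripper is mounted at the origin on the work surface. World frame = base frame: x ahead of the robot, y to its left, z up, the work surface at z = 0. Lengths are in mm, angles in degrees, forces in N, time in s.
With the tool pointing down it reaches from about 350 to 850 mm from the base axis. Payload 8.1 kg.
Tool frame: the origin (TCP) lies at the very end of the fingers, on their centre line; the grasp point (between the pads) lies 19 mm behind it (r.grip_point_offset is the distance from the TCP to the grasp point, in mm); z points along the fingers, y is the line along which they close (so a half turn about z gives the same grasp; the last joint's range is limited). The gripper opens to 85 mm and grips with 20 to 120 N. Pads are 22 mm wide; open, the fingers measure 114 mm over their backs; the gripper's body (76 mm by 85 mm) begins 54 mm behind the grasp point. The pads swing forward as they close: fully open they stand 13 mm farther back than shut.
Start: joints at [-69.695, 7.471, 85.268, -0, 87.261, -4.893], TCP at [255.475, -542.898, 231.292] pointing down, gripper open.
Joint ranges: [-169.43, 169.43], [-51.17, 129.36], [1.28, 143.12], [-76.62, 256.62], [0, 156.53], [-152.29, 152.29]. Speed limits (degrees/s): [136.94, 136.94, 159.86, 180, 180, 180].

### API

Orientations are given as [roll, pitch, yaw] about the fixed x, y, z axes, in that order (R = Rz(yaw) Ry(pitch) Rx(roll)).
In Python, from bench import status, eyes, r gives the robot as it stands.
- The arm moves only by the shell command python3 -m handwheel 'ROWS' [FORCE]. ROWS is a JSON object whose one key "series" holds a list that holds one entry, the list of rows, each a list of 7 numbers: the shift along the tool's x, y, z in cm, then the turn, a rotation vector about the tool's x, y, z in rad, then the opening, from 0 (shut) to 1 (fully open). In form: {"series": [[[tx, ty, tz, rx, ry, rz, claw], ...]]}. A call has 1 to 12 rows; each row is the pose to reach, as a shift and turn from the pose commanded when the call began, along the tool's axes at that moment; what a row does not reach only later rows make up. A row lasts 1/8 s, in which the tool goes at most 62.5 mm and 10.7 degrees, less where a joint would pass 70% of its speed; a pose out of reach is approached as far as the arm can. A call with a gripper value outside its range is refused whole. The fingers move at their own pace and stop on an object; FORCE is the grip in N (left out, the last holds). Time passes only in rows, so rows that repeat a pose let the fingers close. It gives the time, the measured TCP pose, the force, the opening and the grip force at its end, in the units of the state.
- status.sense(): the state, without advancing time (a new reading comes with each control period).
- eyes.snapshot(name): name is "scene" or "top"; returns a dict with "img" (384x512x3 uint8, red, green, blue), "mtx" (3x3 intrinsics, pixels), "R" (3x3) and "t" (3): a world point X has camera coordinates R X + t. Camera axes: x right, y down, z forward; pixel columns grow to the right and rows downward; lengths in mm; the calibration is good to about 2 mm. A picture is of the moment at which its call begins. There is no depth.
- r.hand_in(): hands the job in; it is judged then, once.
The state is a dict: "time": time; "joint_pos": joint angles; "qd": joint speeds; "joint_efforts": joint torques, N m; "tool_pos": TCP position; "tcp_rot": TCP orientation; "ft_force": force on the tool from outside, world axes, zero at the start; "wrist_torque": the same for the moment, N m; "finger_gap": finger opening in mm; "grip_force": force on a finger pad.
Only numpy, scipy, OpenCV 4.12 (cv2) and the standard library are available. Lean on these libraries where they do the work, as an engineer would, in place of code of your own. Each camera call takes 0.05 s, during which the arm holds its last target. There are 200 camera calls.

### The job

Raise the analyser's stiff-hinged chamber lid to about 75 degrees and leave it standing there by itself, off the display. Then draw the enzyme sensor (the electrode with the wide head) out of its socket, leaving the slim reference electrode seated, lift all of it at least 8 cm above the instrument's deck and turn it at least 60 degrees over from upright so that the membrane on its end can be looked at. Finish while holding it there, steady and in the gripper alone, the lid still at its angle and the wash bottle, cup and vial undisturbed.

Things in the scene. Friction and masses are not known exactly. Their poses are not given: they have to be found in the camera images.
- analyser: Beige analyser, fixed, 340 mm wide (y), x from -85 (front, towards the robot, yaw up to 12 deg) to 295. Origin on the bench below the midpoint of the two sockets. Deck top at z 125. Chamber under the lid: inside x -45 to 115, y -105 to 105, floor z 20; in it a steel cell at (80, 0), 40 mm across, top z 58. Display console from x 150, up to z 212 (papers to 230). Millimetres in its own frame.
- lid (a joint): Lid angle in rad: 0 closed flat on the deck, growing as it opens; 75 degrees = 1.31; at the stop, 1.92, it leans on the display. Starts at 0 to 0.25. Stiff hinge: it stays where it is left; moving it takes about 4 N at the pull. Flat plate, 185 mm from the hinge (far edge) to the front edge, 236 mm wide, 8 mm thick.
- lid_hinge (a point): Middle of the lid's hinge line, 130 mm behind (+x) the analyser's origin and 125 mm above the bench, at the plate's underside. The axis is the analyser's y. The frame turns with the lid: plate along its -x, outer face to +z.
- lid_pull (a point): Grip point in the black finger pull, an upright flat-sided block 24 mm (x) by 16 mm (y, across its flat sides) standing 34 mm off the lid's outer face near the front edge. The point lies in it 24 mm off the face, at (-165, 0, 32) mm in the frame of lid_hinge. As the lid opens it rises on an arc and goes away from the robot.
- sensor: Enzyme sensor: loose electrode, 92 mm long, about 60 g, upright in either socket. Origin at the centre of its lower (membrane) end, 28 mm above the bench when seated; +z towards the head. Shaft 14 mm in diameter to z 40, collar 22 mm to 46 resting on the block, thin neck, wide black head 24 mm in diameter from 58 to 84, brass pin to 92. Loose in its hole; lifts out straight up by 40 mm.
- sensor_head (a point): Centre of the sensor's wide knurled head, on its axis 71 mm above its origin; 99 mm above the bench when seated. Room for the fingers on both sides along the analyser's y.
- reference: The reference electrode in the other socket: same shaft, collar, height and origin as the sensor, but its black head is slim, 14 mm in diameter. To be left seated.
- wash_bottle: Loose translucent wash bottle, 68 mm diameter, 162 mm high with a thin bent spout up to 210 mm, standing on the bench left (+y) of the analyser. Origin under its centre.
- waste_cup: Loose white open cup, 90 mm across the rim and 85 mm high, on the bench right (-y) of the analyser. Origin under its centre.
- vial: Loose small capped sample vial, 15 mm diameter and 42 mm high, standing on the bench right (-y) of the analyser, near its front. Origin under its centre.
- socket_block (a point): Centre of the top of the pale grey socket block in the chamber, 68 mm above the bench, straight above the analyser's origin, same axes. The block measures 50 mm (x) by 150 mm (y) and has two upright round holes, 16 mm in diameter, at y +45 and -45 mm: one for each electrode.

How it is judged (in metres and radians):
On the way, in this order (a step that is already met when the one before it is completed fails the run):
1. the lid stands by itself at 75 degrees, within 10 degrees, let go, with the sensor still seated (value of joint lid between 1.134 and 1.484 rad and velocity of joint lid between -0.05 and 0.05 rad/s and contact force between the fingers and analyser below 0.2 N and z of sensor in the frame of analyser below 0.036 m), for 0.2 s.
2. the sensor is drawn out, its lower end above the deck, gripped by the fingers (height (world z) of sensor above 0.13 m and contact force between the fingers and sensor above 1 N), for 0.1 s.
At the end, for the whole second after the job is handed in: Lid at 75 +-10 degrees; sensor gripped, carried by nothing else, at rest, leaning at least 55 degrees from upright, its membrane end and head at least 75 mm above the deck (200 mm above the bench); reference still seated (moved under 8 mm); bottle, cup and vial moved under 30 mm (value of joint lid between 1.134 and 1.484 rad and angle between sensor's own z axis and vertical above 0.96 rad and height (world z) of each of sensor, sensor_head above 0.2 m and contact force between the fingers and sensor above 1 N and contact force between sensor and analyser below 0.1 N and linear speed of sensor below 0.03 m/s and angular speed of sensor below 0.2 rad/s and distance of reference from where it was at the start of the episode below 0.008 m and angle between reference's own z axis and vertical below 0.15 rad and distance of each of wash_bottle, waste_cup, vial from where it was at the start of the episode below 0.03 m); the arm keeps its last pose, push and grip.
It fails at once if the lid was thrown back towards the display (past 100 degrees) (value of joint lid above 1.745 rad).
It fails at once if the reference electrode was unseated (distance of reference from where it was at the start of the episode above 0.015 m or angle between reference's own z axis and vertical above 0.3 rad).
It fails at once if a bystander was knocked over or shifted (distance of any of wash_bottle, waste_cup, vial from where it was at the start of the episode above 0.03 m or angle between any of wash_bottle, waste_cup's own z axis and vertical above 0.4 rad or angle between vial's own z axis and vertical above 0.6 rad).
It also fails if it takes over 58 s, if anything falls off the work surface, if the arm or the gripper's body presses on something with over 40 N, if the wrist force passes 120 N, or if a joint passes its speed limit or range.

## Working session

There is one attempt and no reset: what is moved stays moved. The work goes in short steps, Python scripts to look and compute and a shell command to move; the robot and the scene stay as the last step left them, time stands still between calls to the robot, and variables do not carry over. Pictures are saved under pics/ and viewed, at most 10 in all, crops included, and the job is handed in when it is done.

```bash
mkdir -p pics; ls
python3 - <<'E'
from bench import status, eyes, r
import cv2
print(status.sense())
for n in("scene","top"):
    s=eyes.snapshot(n); cv2.imwrite(f"pics/{n}0.png",s["img"][:,:,::-1]); print(s["mtx"],s["R"],s["t"])
E
```

```text
pics
{'time': 0.0, 'joint_pos': array([-6.96945172e+01,  7.51414457e+00,  8.53326482e+01, -4.85257402e-04,
        8.72642982e+01, -4.89334395e+00]), 'qd': array([-0.00995302,  0.09018329,  0.06229365, -0.00469177,  0.03376534,
       -0.00785773]), 'joint_efforts': array([ 1.09594039e-04, -5.69412446e+01, -5.00548625e+01, -5.89867227e-05,
        1.49944983e-02,  1.76340222e-05]), 'tool_pos': array([ 255.26510162, -542.33760621,  230.22223049]), 'tcp_rot': array([-1.79889273e+02, -8.99329290e-03,  2.51988417e+01]), 'ft_force': array([ 1.00814836,  0.25511679, -0.00844907]), 'wrist_torque': array([-0.00783325,  0.0022847 , -0.03686621]), 'grip_force': 0.0, 'finger_gap': 85.31058768791432}
[[493.92982845   0.         250.68175873]
 [  0.         493.92982845 185.80902276]
 [  0.           0.           1.        ]] [[ 0.47182191  0.88168954 -0.00276327]
 [ 0.63725497 -0.34317928 -0.6900247 ]
 [-0.60933586  0.32380787 -0.72378054]] [-302.01498347 -247.2577897  1673.23835318]
[[476.18942267   0.         251.26532104]
 [  0.         476.18942267 195.07447725]
 [  0.           0.           1.        ]] [[-0.02350685 -0.99971008  0.00521469]
 [-0.98402701  0.02221675 -0.17662746]
 [ 0.1764604  -0.00928335 -0.98426396]] [  52.94817731  563.73750645 1252.2624952 ]
```

View pics/scene0.png

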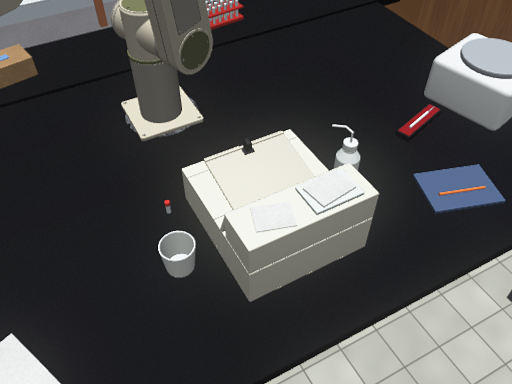

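View pics/top0.png

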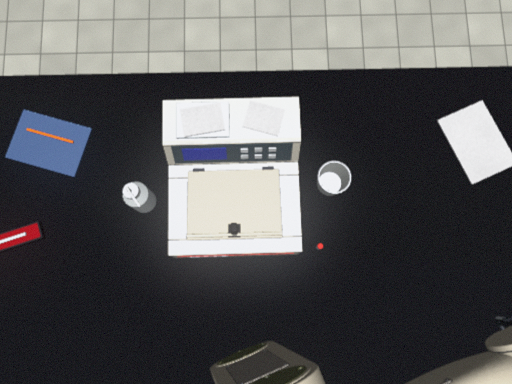

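The scene view shows the pull at about (248,146), the vial at (168,207), the cup at (178,253) and the bottle at (348,155). The top view shows the pull at (234,229), the deck's front corners near (168,256) and (302,252), and the hinges at (198,170) and (268,168).

```bash
cat > h.py <<'E'
import numpy as np, cv2
from bench import status, eyes, r
from scipy.spatial.transform import Rotation as Ro
def ray(s,p):
    d=s["R"].T@np.linalg.solve(s["mtx"],[p[0],p[1],1.]); return -s["R"].T@s["t"],d
def plane(s,p,z):
    c,d=ray(s,p); return c+d*(z-c[2])/d[2]
def tri(s1,p1,s2,p2):
    A=[];b=[]
    for s,p in((s1,p1),(s2,p2)):
        c,d=ray(s,p);d/=np.linalg.norm(d);P=np.eye(3)-np.outer(d,d);A.append(P);b.append(P@c)
    return np.linalg.lstsq(np.vstack(A),np.hstack(b),rcond=None)[0]
def proj(s,X):
    c=s["R"]@np.asarray(X)+s["t"]; return (s["mtx"]@c/c[2])[:2]
E
python3 - <<'E'
from h import *
t=eyes.snapshot("top"); s=eyes.snapshot("scene")
for n,p,z in(("FL",(168,256),125),("FR",(302,252),125),("hL",(198,170),130),("hR",(268,168),130)): print(n,plane(t,p,z))
print("pull",tri(t,(234,229),s,(248,146)))
a=cv2.resize(t["img"][90:270,150:320],None,fx=3,fy=3,interpolation=cv2.INTER_CUBIC)
b=cv2.resize(s["img"][125:215,180:330],None,fx=3,fy=3,interpolation=cv2.INTER_CUBIC)
o=np.zeros((540,800,3),np.uint8);o[:,:510]=a;o[:270,510:800]=b[:,:290]
cv2.imwrite("pics/c1.png",o[:,:,::-1])
E
```

```text
FL [400.47309307 253.65902847 125.        ]
FR [402.64832863 -83.85383851 125.        ]
hL [619.47307838 176.92143046 130.        ]
hR [620.74945478  -4.32936882 130.        ]
pull [460.19800269  86.81590278 174.44888476]
```

View pics/c1.png

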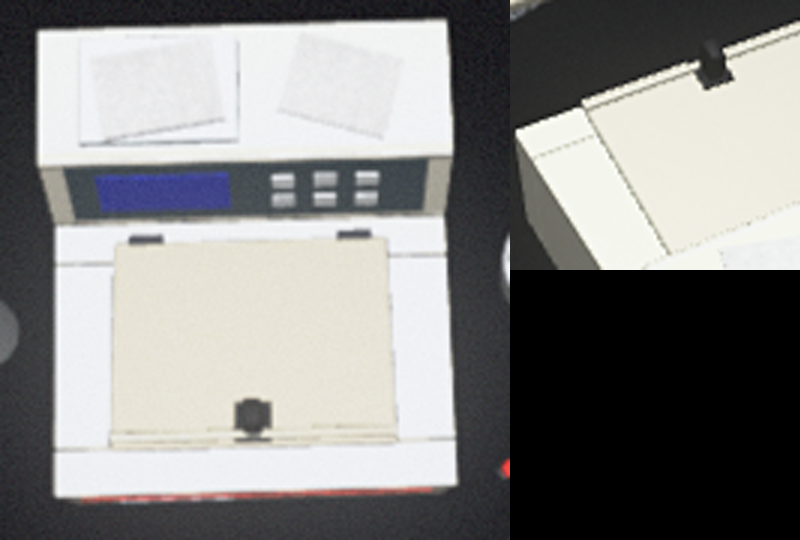

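Run:
```python
from h import *
t=eyes.snapshot("top"); s=eyes.snapshot("scene")
yaw=np.deg2rad(0.4); Rz=Ro.from_euler('z',yaw)
O=np.array([486.6,85.4,0])
print("origin check FL,FR top px",[proj(t,O+Rz.apply(p)).round(1) for p in([-85,170,125],[-85,-170,125])])
print("scene FR", proj(s,O+Rz.apply([-85,-170,125])).round(1),"obs",180+8/3,125+133/3)
for th in(0,.06,.09,.12,.15,.2):
    f=lambda p:O+Rz.apply(np.array([130,0,125])+Ro.from_euler('y',th).apply(p))
    print(th,"scene FRtop",proj(s,f([-185,-118,8])).round(1),"top FLbot",proj(t,f([-185,118,0])).round(1),"FRbot",proj(t,f([-185,-118,0])).round(1),"pulltop",proj(t,f([-165,0,42])).round(1),proj(s,f([-165,0,42])).round(1),f([-165,0,32]).round(1))
print("obs scene FRtop",(180+72/3,125+100/3),"top FLbot",(150+110/3,90+447/3),"FRbot",(150+397/3,90+441/3),"pull",(150+252/3,90+416/3),(180+200/3,125+42/3))
```

```text
origin check FL,FR top px [array([167.5, 256. ]), array([302.5, 251.9])]
scene FR [180.  167.9] obs 182.66666666666666 169.33333333333334
0 scene FRtop [202.4 166. ] top FLbot [188.2 243.5] FRbot [281.4 240.6] pulltop [234.2 232.5] [245.3 146.5] [451.6  85.2 157. ]
0.06 scene FRtop [202.2 163.2] top FLbot [187.6 243. ] FRbot [281.7 240.2] pulltop [234. 231.] [245.7 144.3] [453.8  85.2 166.8]
0.09 scene FRtop [202.1 161.8] top FLbot [187.3 242.6] FRbot [281.9 239.8] pulltop [233.9 230.1] [246.  143.3] [455.1  85.2 171.7]
0.12 scene FRtop [202.1 160.5] top FLbot [187.  242.2] FRbot [282.  239.4] pulltop [233.8 229.1] [246.3 142.3] [456.6  85.2 176.5]
0.15 scene FRtop [202.1 159.2] top FLbot [186.7 241.8] FRbot [282.2 238.9] pulltop [233.8 228.1] [246.6 141.3] [458.2  85.2 181.3]
0.2 scene FRtop [202.2 157.1] top FLbot [186.3 240.8] FRbot [282.4 237.9] pulltop [233.6 226.3] [247.3 139.9] [461.2  85.2 189.1]
obs scene FRtop (204.0, 158.33333333333334) top FLbot (186.66666666666666, 239.0) FRbot (282.33333333333337, 237.0) pull (234.0, 228.66666666666666) (246.66666666666669, 139.0)
```

```bash
cat >> h.py <<'E'
def go(pos,rpy):
    st=status.sense();R=Ro.from_euler('xyz',st["tcp_rot"],degrees=True)
    print("shift cm",(R.inv().apply(np.array(pos)-st["tool_pos"])/10).round(2),"rot",(R.inv()*Ro.from_euler('xyz',rpy,degrees=True)).as_rotvec().round(3))
E
python3 -c "
from h import *
go([462,86.5,260],[180,0,.4])"
```

```text
shift cm [ 45.48 -48.14  -2.88] rot [-0.001  0.     0.433]
```

```bash
python3 -m handwheel '{"series": [[[3,-3.2,-2.9,0,0,0.04,1],[7,-7.4,-2.9,0,0,0.08,1],[11,-11.6,-2.9,0,0,0.12,1],[15,-15.9,-2.9,0,0,0.16,1],[19.5,-20.6,-2.9,0,0,0.2,1],[24,-25.4,-2.9,0,0,0.24,1],[28.5,-30.2,-2.9,0,0,0.28,1],[33,-34.9,-2.9,0,0,0.32,1],[37.5,-39.7,-2.9,0,0,0.36,1],[41.5,-43.9,-2.9,0,0,0.4,1],[45.5,-48.1,-2.9,0,0,0.433,1],[45.5,-48.1,-2.9,0,0,0.433,1]]]}'
python3 - <<'E'
from h import *
s=eyes.snapshot("scene");t=eyes.snapshot("top")
go([462,86.5,165],[180,0,.4])
a=cv2.resize(s["img"][60:220,170:370],None,fx=3,fy=3,interpolation=cv2.INTER_CUBIC)
cv2.imwrite("pics/c2.png",a[:,:,::-1])
E
```

```text
time: 1.8
tool_pos: [462.5, 89.8, 260.1]
tcp_rot: [-179.9, 0.0, 0.7]
ft_force: [-0.1, -0.1, 0.1]
finger_gap: 85.5
grip_force: 0.0
shift cm [-0.02  0.03  9.51] rot [0.    0.001 0.003]
```

View pics/c2.png

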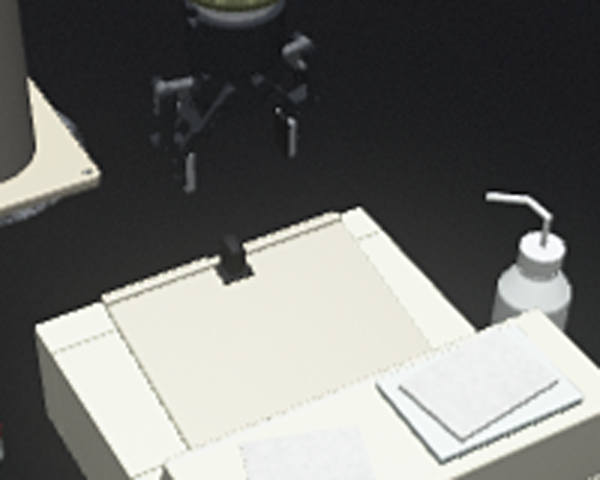

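The gripper is centred over the pull: the fingers are at crop (190,185) and (292,150), the pull at (232,255). I'll descend and grip.

```bash
python3 -m handwheel '{"series": [[[0,0,3,0,0,0,1],[0,0,6,0,0,0,0.6],[0,0,8,0,0,0,0.45],[0,0,9,0,0,0,0.45],[0,0,9.2,0,0,0,0.45],[0,0,9.2,0,0,0,0],[0,0,9.2,0,0,0,0],[0,0,9.2,0,0,0,0],[0,0,9.2,0,0,0,0],[0,0,9.2,0,0,0,0],[0,0,9.2,0,0,0,0],[0,0,9.2,0,0,0,0]]]}' 30
python3 - <<'E'
from h import *
st=status.sense();p=st["tool_pos"]; R=Ro.from_euler('xyz',st["tcp_rot"],degrees=True)
g=p+R.apply([0,0,-19]);print(g)
hx,hz=619.,125.
d=np.array([hx-g[0],g[2]-hz]);rad=np.hypot(*d);a0=np.arctan2(d[1],d[0]);print(rad,"lid est",a0-np.arctan2(32,165))
for k in np.arange(0,1.35,.1): print(round(k,2),"dx %.2f dz %.2f cm"%((-rad*np.cos(a0+k)+d[0])/10,(rad*np.sin(a0+k)-d[1])/10))
E
```

```text
time: 3.4
tool_pos: [462.7, 85.9, 168.6]
tcp_rot: [180.0, -0.0, 0.4]
ft_force: [-0.7, -5.6, 4.3]
finger_gap: 15.5
grip_force: 34.0
[462.66003741  85.86789297 187.56930546]
168.39567063808977 lid est 0.18912877431881728
0.0 dx -0.00 dz 0.00 cm
0.1 dx 0.70 dz 1.53 cm
0.2 dx 1.55 dz 2.98 cm
0.3 dx 2.55 dz 4.34 cm
0.4 dx 3.67 dz 5.59 cm
0.5 dx 4.91 dz 6.73 cm
0.6 dx 6.26 dz 7.73 cm
0.7 dx 7.71 dz 8.60 cm
0.8 dx 9.23 dz 9.32 cm
0.9 dx 10.82 dz 9.88 cm
1.0 dx 12.45 dz 10.28 cm
1.1 dx 14.12 dz 10.51 cm
1.2 dx 15.80 dz 10.58 cm
1.3 dx 17.48 dz 10.48 cm
```

```bash
python3 -m handwheel '{"series": [[[0.3,0,-0.8,0,0,0,0],[0.7,0,-1.5,0,0,0,0],[1.1,0,-2.3,0,0,0,0],[1.55,0,-3.0,0,0,0,0],[2.0,0,-3.7,0,0,0,0],[2.55,0,-4.35,0,0,0,0],[3.1,0,-5.0,0,0,0,0],[3.7,0,-5.6,0,0,0,0],[4.3,0,-6.2,0,0,0,0],[4.9,0,-6.75,0,0,0,0],[4.9,0,-6.75,0,0,0,0]]]}'
python3 - <<'E'
from h import *
s=eyes.snapshot("scene")
a=cv2.resize(s["img"][60:220,170:370],None,fx=3,fy=3,interpolation=cv2.INTER_CUBIC)
cv2.imwrite("pics/c3.png",a[:,:,::-1])
E
```

```text
time: 4.78
tool_pos: [511.4, 86.2, 235.7]
tcp_rot: [180.0, 0.1, 0.4]
ft_force: [0.1, -5.0, -2.8]
finger_gap: 15.2
grip_force: 31.6
```

View pics/c3.png

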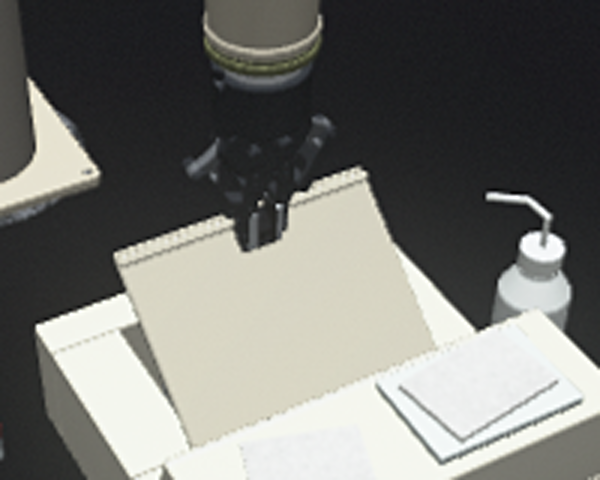

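The lid follows at about 40° with the pull still held in the fingers (crop (262,225)). I'll continue the arc.

```bash
python3 -m handwheel '{"series": [[[0.65,0,-0.5,0,0,0,0],[1.35,0,-1.0,0,0,0,0],[2.05,0,-1.45,0,0,0,0],[2.8,0,-1.87,0,0,0,0],[3.55,0,-2.25,0,0,0,0],[4.3,0,-2.6,0,0,0,0],[5.1,0,-2.9,0,0,0,0],[5.9,0,-3.15,0,0,0,0],[6.7,0,-3.35,0,0,0,0],[7.55,0,-3.55,0,0,0,0],[8.4,0,-3.7,0,0,0,0],[9.2,0,-3.8,0,0,0,0]]]}'
python3 - <<'E'
from h import *
s=eyes.snapshot("scene");t=eyes.snapshot("top")
a=np.hstack([x["img"][y:y+200,c:c+200] for x,y,c in((s,60,170),(t,90,140))])
cv2.imwrite("pics/c4.png",cv2.resize(a,None,fx=2,fy=2,interpolation=cv2.INTER_CUBIC)[:,:,::-1])
E
```

```text
time: 6.32
tool_pos: [602.7, 86.8, 273.7]
tcp_rot: [180.0, 0.1, 0.4]
ft_force: [-5.1, -5.2, -0.2]
finger_gap: 15.4
grip_force: 31.1
```

View pics/c4.png

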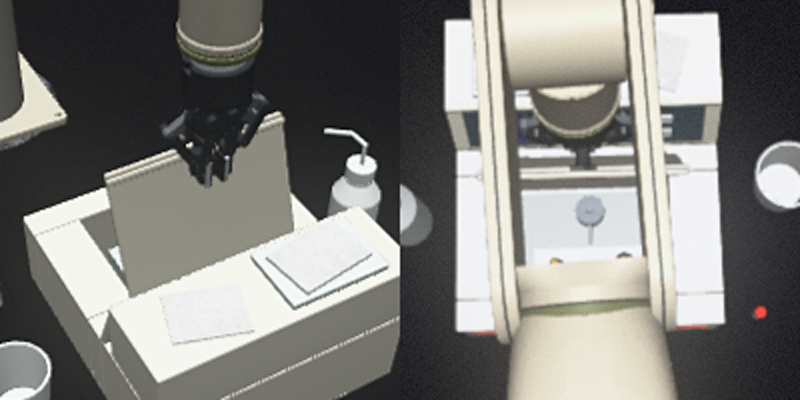

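The lid stands near 74°, with its top edge running from crop (105,175) to (280,118). The electrodes show in the chamber below. I'll release and lift straight up.

```bash
python3 -m handwheel '{"series": [[[0.1,0,0,0,0,0,0],[0.1,0,0,0,0,0,0.2],[0.1,0,0,0,0,0,0.5],[0.1,0,0,0,0,0,0.6],[0.1,0,0,0,0,0,0.6],[0.1,0,-1,0,0,0,0.6],[0.1,0,-3,0,0,0,0.6],[0.1,0,-7,0,0,0,0.6],[0.1,0,-11,0,0,0,0.6],[0.1,0,-13,0,0,0,0.6]]]}'
python3 -m handwheel '{"series": [[[-4,0,0,0,0,0,0.6],[-9,0,0,0,0,0,0.6],[-14,0,0,0,0,0,0.6],[-19,0,0,0,0,0,0.6],[-23,-4,0,0,0,0,0.6],[-24,-9,0,0,0,0,0.6],[-24,-14,0,0,0,0,0.6],[-24,-19,0,0,0,0,0.6],[-24,-24,0,0,0,0,0.6],[-24,-27,0,0,0,0,0.6],[-24,-27,0,0,0,0,0.6]]]}'
python3 - <<'E'
from h import *
s=eyes.snapshot("scene");t=eyes.snapshot("top")
a=np.hstack([x["img"][y:y+200,c:c+200] for x,y,c in((s,60,170),(t,90,140))])
cv2.imwrite("pics/c5.png",cv2.resize(a,None,fx=2,fy=2,interpolation=cv2.INTER_CUBIC)[:,:,::-1])
E
```

```text
time: 7.68
tool_pos: [605.0, 87.1, 409.1]
tcp_rot: [-180.0, -0.3, 0.4]
ft_force: [0.8, -0.6, -1.3]
finger_gap: 51.2
grip_force: 0.0
time: 9.05
tool_pos: [362.1, 357.0, 404.9]
tcp_rot: [-180.0, -0.0, 0.5]
ft_force: [0.0, -0.4, 0.4]
finger_gap: 51.2
grip_force: 0.0
```

View pics/c5.png

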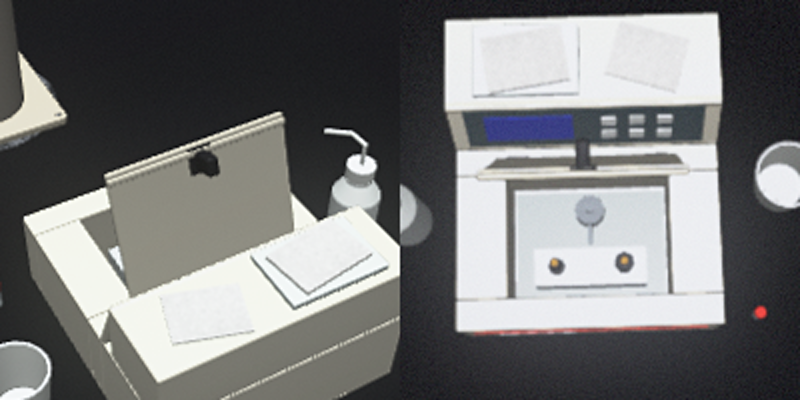

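The lid stands free. In the chamber there are two heads: the wider one at top crop (624,261), the slimmer at (557,265). I'll measure them and the lid edge.

Run:
```python
from h import *
s=eyes.snapshot("scene");t=eyes.snapshot("top")
I=t["img"].astype(int); m=((I.max(2)<90)).astype(np.uint8)
m[:212]=0;m[234:]=0;m[:,:209]=0;m[:,262:]=0
n,l,st,c=cv2.connectedComponentsWithStats(m)
for i in range(1,n): print("dark",st[i],c[i].round(1),plane(t,c[i],107).round(1))
b=((I[...,0]>130)&(I[...,2]<100)&(I[...,0]-I[...,2]>60)).astype(np.uint8); b[:212]=0;b[234:]=0
n,l,st,c=cv2.connectedComponentsWithStats(b)
for i in range(1,n): 
  if st[i][4]>2: print("brass",st[i],c[i].round(1),plane(t,c[i],120).round(1))
e=tri(t,(283.5,175.),s,(222.5,147.5)); print("lid corner",e, "ang",np.rad2deg(np.arctan2(e[2]-125,619-e[0])))
print("block corners",[plane(t,(140+u/2,90+v/2),68).round(1) for u,v in((134,248),(247,248),(247,287),(134,287))])
```

```text
dark [216 222   5   3   7] [218.4 223.4] [482.1 127.1 107. ]
brass [252 218   2   4   5] [252.4 219.6] [488.4  39.2 120. ]
brass [216 220   3   3   6] [216.8 221.2] [486.4 130.3 120. ]
lid corner [563.57985945 -29.86622692 300.87324192] ang 72.50962489064305
block corners [array([512.8, 159.8,  68. ]), array([509.4,   8.6,  68. ]), array([457.1,  10. ,  68. ]), array([460.6, 160.1,  68. ])]
```

```bash
python3 -c "
from h import *
go([488,40,240],[180,0,.8])"
```

```text
shift cm [12.31 31.55 16.48] rot [-0.001 -0.001 -0.008]
```

```bash
python3 -m handwheel '{"series": [[[1,4,0,0,0,0,0.6],[3,9,0,0,0,0,0.6],[5,14,0,0,0,0,0.6],[7,19,0,0,0,0,0.6],[9,24,0,0,0,0,0.6],[11,28.5,3,0,0,0,0.6],[12.3,31.6,7,0,0,-0.008,0.6],[12.3,31.6,12,0,0,-0.008,0.6],[12.3,31.6,15.5,0,0,-0.008,0.6],[12.3,31.6,16.5,0,0,-0.008,0.6],[12.3,31.6,16.5,0,0,-0.008,0.6]]]}'
python3 - <<'E'
from h import *
go([488,40,81],[180,0,.8])
s=eyes.snapshot("scene");t=eyes.snapshot("top")
a=np.hstack([x["img"][y:y+200,c:c+200] for x,y,c in((s,60,170),(t,90,140))])
cv2.imwrite("pics/c6.png",cv2.resize(a,None,fx=2,fy=2,interpolation=cv2.INTER_CUBIC)[:,:,::-1])
E
```

```text
time: 10.62
tool_pos: [487.7, 39.8, 239.6]
tcp_rot: [180.0, -0.0, 0.8]
ft_force: [-0.1, -0.0, 0.5]
finger_gap: 51.4
grip_force: 0.0
shift cm [ 0.02 -0.02 15.86] rot [ 0.    -0.001  0.   ]
```

View pics/c6.png

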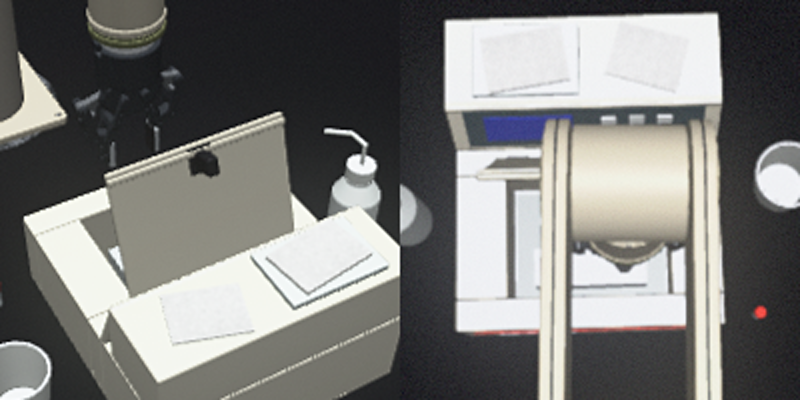

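The fingers are over the right-hand socket, and the lid is unchanged. I'll descend.

```bash
python3 -m handwheel '{"series": [[[0,0,2,0,0,0,0.6],[0,0,5,0,0,0,0.6],[0,0,8,0,0,0,0.6],[0,0,10.5,0,0,0,0.6],[0,0,12.5,0,0,0,0.6],[0,0,13.5,0,0,0,0.6],[0,0,13.5,0,0,0,0.6]]]}'
python3 -m handwheel '{"series": [[[0,0,1,0,0,0,0.6],[0,0,2.0,0,0,0,0.6],[0,0,2.4,0,0,0,0.6],[0,0,2.4,0,0,0,0.4],[0,0,2.4,0,0,0,0.3],[0,0,2.4,0,0,0,0],[0,0,2.4,0,0,0,0],[0,0,2.4,0,0,0,0],[0,0,2.4,0,0,0,0],[0,0,2.4,0,0,0,0]]]}' 40
```

```text
time: 11.6
tool_pos: [487.2, 40.3, 103.1]
tcp_rot: [-180.0, 0.1, 0.9]
ft_force: [0.4, 0.0, 0.6]
finger_gap: 51.0
grip_force: 0.0
time: 12.85
tool_pos: [488.0, 40.2, 80.2]
tcp_rot: [-180.0, -0.0, 0.8]
ft_force: [1.1, 0.5, 3.9]
finger_gap: 22.8
grip_force: 39.4
```

The gap of 23 mm confirms the wide head. I'll lift straight up.

```bash
python3 -m handwheel '{"series": [[[0,0,-0.5,0,0,0,0],[0,0,-1.5,0,0,0,0],[0,0,-2.5,0,0,0,0],[0,0,-3.5,0,0,0,0],[0,0,-4.5,0,0,0,0],[0,0,-6,0,0,0,0],[0,0,-8,0,0,0,0],[0,0,-10,0,0,0,0],[0,0,-13,0,0,0,0],[0,0,-16,0,0,0,0],[0,0,-19,0,0,0,0],[0,0,-22,0,0,0,0]]]}' 60
python3 -m handwheel '{"series": [[[0,0,-2,0,0,0,0],[-2,0,-4,0,0,0,0],[-4,0,-6,0,0,0,0],[-6,0,-8,0,0,0,0],[-8,0,-9,0,0,0,0],[-9,0,-9,0,0,0,0],[-9,0,-9,0,0,0,0]]]}'
python3 -c "
from h import *
print(status.sense()['joint_pos'].round(1))
go([400,40,400],[180,-70,.8])"
```

```text
time: 14.35
tool_pos: [487.5, 40.2, 301.7]
tcp_rot: [180.0, -0.0, 0.8]
ft_force: [1.1, -0.3, -0.7]
finger_gap: 22.2
grip_force: 58.8
time: 15.22
tool_pos: [397.5, 38.9, 389.5]
tcp_rot: [-180.0, -0.0, 0.8]
ft_force: [-0.7, -0.0, -0.7]
finger_gap: 22.6
grip_force: 58.8
[ -1.8 -24.3  97.6   0.  106.7  87.4]
shift cm [ 0.25 -0.11 -1.05] rot [-0.000e+00  1.222e+00  1.000e-03]
```

```bash
python3 -m handwheel '{"series": [[[1,0,-0.5,0,0.1,0,0],[2,0,-1,0,0.2,0,0],[3,0,-1.5,0,0.3,0,0],[4,0,-2,0,0.4,0,0],[5,0,-2.5,0,0.5,0,0],[6,0,-3,0,0.6,0,0],[7,0,-3,0,0.7,0,0],[8,0,-3,0,0.8,0,0],[9,0,-3,0,0.9,0,0],[10,0,-3,0,1.0,0,0],[11,0,-3,0,1.1,0,0],[12,0,-3,0,1.2,0,0]]]}'
python3 -m handwheel '{"series": [[[0,0,0,0,0.06,0,0],[0,0,0,0,0.1,0,0],[0,0,0,0,0.1,0,0],[0,0,0,0,0.1,0,0],[0,0,0,0,0.1,0,0]]]}'
python3 - <<'E'
from h import *
s=eyes.snapshot("scene");t=eyes.snapshot("top")
a=np.hstack([x["img"][y:y+260,c:c+200] for x,y,c in((s,0,150),(t,90,140))])
cv2.imwrite("pics/c7.png",cv2.resize(a,None,fx=2,fy=2,interpolation=cv2.INTER_CUBIC)[:,:,::-1])
E
```

```text
time: 16.73
tool_pos: [603.5, 60.4, 421.1]
tcp_rot: [179.0, -67.0, 0.8]
ft_force: [0.5, -1.4, -0.8]
finger_gap: 22.6
grip_force: 58.9
time: 17.35
tool_pos: [614.2, 62.7, 422.3]
tcp_rot: [178.6, -72.5, 1.1]
ft_force: [-0.1, 1.2, -1.3]
finger_gap: 22.4
grip_force: 58.9
```

View pics/c7.png

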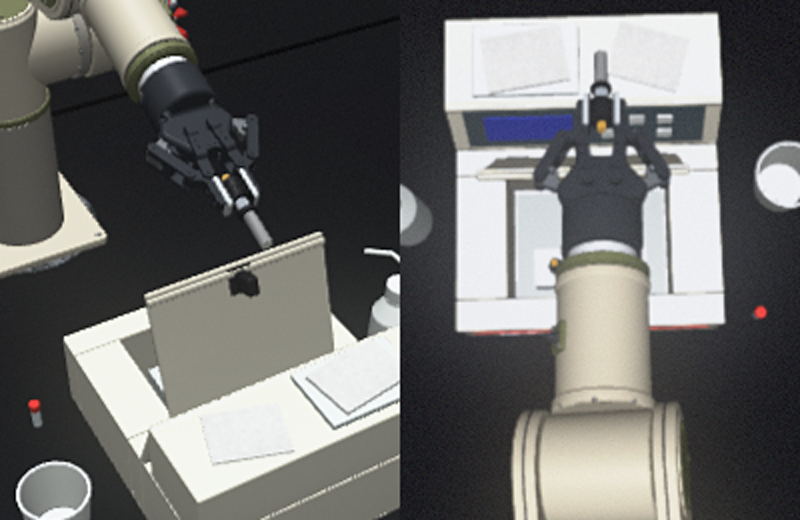

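The sensor is held along the tool, tilted about 72° (crop end at (262,240) in the scene view) and high above the lid. The reference is still seated, at top crop (553,265). I'll let it settle, then hand in.

```bash
python3 -m handwheel '{"series": [[[0,0,0,0,0,0,0],[0,0,0,0,0,0,0],[0,0,0,0,0,0,0],[0,0,0,0,0,0,0],[0,0,0,0,0,0,0],[0,0,0,0,0,0,0],[0,0,0,0,0,0,0],[0,0,0,0,0,0,0]]]}'
python3 -c "
from h import *
st=status.sense();print(st['qd'].round(2),st['tool_pos'])
if abs(st['qd']).max()<1: print(r.hand_in())"
```

```text
time: 18.45
tool_pos: [614.1, 62.8, 421.6]
tcp_rot: [178.6, -72.5, 1.1]
ft_force: [0.5, -0.7, -0.6]
finger_gap: 22.5
grip_force: 58.9
[-0.04 -0.08 -0.02  0.04  0.01  0.05] [614.0561105   62.78240255 421.58971093]
the job is handed in; nothing more can be done
None
```

I handed the job in at about 18.5 s: the lid stands on its own at about 73°, the enzyme sensor is held steady in the gripper at about 72° tilt, roughly 0.4 m above the bench, and the reference is still seated with nothing else seen to move; the hand-in returned no verdict.

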